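Scrub out the tall two-handled cup and hang the brush back

ROBOT

A 6-joint arm with a two-finger parallel gripper is mounted at the origin on the work surface. World frame = base frame: x ahead of the robot, y to its left, z up, the work surface at z = 0. Lengths are in m, angles in rad, forces in N, time in s.
With the tool pointing down it reaches from about 0.3 to 0.85 m from the base axis. Payload 5.4 kg.
Tool frame: the origin (TCP) lies midway between the tips of the shut fingers; the grasp point (between the pads) lies 19 mm behind it; z points along the fingers, y is the line along which they close (so a half turn about z gives the same grasp; the last joint's range is limited). The gripper opens to 85 mm and grips with 20 to 120 N. Pads are 22 mm wide; open, the fingers measure 114 mm over their backs; the gripper's body (76 mm by 85 mm) begins 54 mm behind the grasp point. The pads swing forward as they close: fully open they stand 13 mm farther back than shut.
Start: joints at [0.897, 0.158, 1.597, -0, 1.386, -0.21], TCP at [0.257, 0.514, 0.231] pointing down, gripper open.
Joint ranges: [-2.91, 2.91], [-0.94, 2.29], [0.18, 2.7], [-1.29, 4.43], [0.17, 2.64], [-3, 3]. Speed limits (rad/s): [2.57, 2.57, 3.14, 3.14, 3.14, 3.14].

INTERFACE

Orientations are given as a 3x3 rotation matrix whose columns are the frame's x, y, z axes.
In Python, from plant import state, get_image, calibration, job_done, spot_in, place_of gives the robot as it stands.
- The arm moves only by the tool servo_tool, never from a script. Its argument "series" is a list of rows, each a list of 3 entries, a list of its own where there are three numbers: the opening, from -1 (shut) to 1 (fully open), then the shift along the world's x, y, z in units of 0.2 m (1.0 is 0.2 m), then the turn about the world's z in units of 2 rad (1.0 is 2 rad). In form: [[grip, [x, y, z], yaw], ...]. A call has 1 to 8 rows; each row is the pose to reach, as a shift and turn from the pose commanded when the call began; what a row does not reach only later rows make up. A row lasts 1/10 s, in which the tool goes at most 50 mm and 8.59 degrees, less where a joint would pass 70% of its speed; a pose out of reach is approached as far as the arm can. A call with a number of a shift or a turn outside -1 to 1 is refused whole. A call with a gripper value outside its range is refused whole. The fingers move at their own pace and stop on an object; "force" is the grip in N (left out, the last holds). Time passes only in rows, so rows that repeat a pose let the fingers close. It gives the time, the measured TCP pose, the force, the opening and the grip force at its end, in the units of the state.
- state(): the state, without advancing time (a new reading comes with each control period).
- get_image(name): name is "side" or "top" or "wrist"; returns (picture, depth): 384x512x3 uint8, red, green, blue; 384x512 float32, m along the optical axis (not along the pixel's ray), 0 where there is no reading.
- calibration(name): a dict with "K" (3x3 intrinsics, pixels), "k1" (the pictures are not rectified: a ray, as slopes to the right and down, at radius r is drawn at 1 + k1 r^2 times it, then the intrinsics apply), "pose" (4x4, takes a point from camera to world coordinates). Camera axes: x right, y down, z forward; pixel columns grow to the right and rows downward; lengths in m; the calibration is good to about 2 mm. A picture is of the moment at which its call begins: read the wrist's pose just before it. calibration takes no time and is no camera call; for the wrist camera it gives the pose at the moment of the call.
- job_done(): hands the job in; it is judged then, once.
Trained networks look in the newest picture that a camera, given by its name, has taken for a name from the list of things; names that differ only in an ending like _2 or _b are one class to them, and where a whole thing is asked for, a point or a joint stands for the part that bears it (a point fixed in the world has none). Each returns a list of dicts, best first, with "conf" (0 to 1); they miss things now and then, are a little off and sometimes report something else, mostly with a low value. They report only what shows in the picture. A call takes as long as a camera call.
- spot_in(camera, query): "centre" ([x, y, z] in m, in world coordinates, good to about 4 mm: the middle of the surface that is visible of it).
- place_of(camera, query): "centre" ([x, y, z] in m, in world coordinates, good to about 4 mm: a listed point, or the origin of a listed thing).
The state is a dict: "clock": time; "qpos": joint angles; "joint_vel": joint speeds; "joint_torque": joint torques, N m; "ee_pos": TCP position; "eef_rot": TCP orientation; "force": force on the tool from outside, world axes, zero at the start; "ft_torque": the same for the moment, N m; "width": finger opening in m; "finger_force": force on a finger pad.
Only numpy, scipy, OpenCV 4.12 (cv2) and the standard library are available. Lean on these libraries where they do the work, as an engineer would, in place of code of your own. Each camera call takes 0.05 s, during which the arm holds its last target. There are 200 camera calls.

TASK

Take the long bottle brush off its hanger and scrub out the tall open cup with the two handles: push the brush head right down to the bottom of the cup three times, drawing it up until at least half of the head is out of the cup after each push. Then hang the brush back on its hanger by its collar, let go and leave it hanging still. The cup stays standing where it is, and nothing else on the nightstand is disturbed.

Things in the scene. Friction and masses are not known exactly. Their poses are not given: they have to be found in the camera images.
- brush: Bottle brush, 236 mm long, 70 g. Origin at the lower tip of the head; z along its axis to the handle. From the tip: grey ribbed head dia 37 mm to z 70; steel stem dia 7 to z 150; round grey collar dia 34, z 150 to 156; round beech handle dia 18, z 156 to 236 mm. Starts hanging upright on the hanger, collar on the prongs, tip 25 mm above the table.
- brush_collar (a point): Centre of the underside of the brush's collar, 150 mm from the tip; axes as the brush.
- brush_grip (a point): Point on the axis of the brush handle where it is best gripped from above, 205 mm from the tip; axes as the brush.
- hanger: Fixed steel hanger: foot 100 x 90 x 12 mm; two slim posts at x +40 to +50 mm; a level prong (8 x 8 mm) runs from the top of each along -x, tops at z 175 mm, with an 18 mm gap for the stem about y = 0, flared at the open ends at x -35 mm. Origin on the table below the seat. The brush leaves and enters sideways at -x; its head does not fit between the prongs.
- hanger_seat (a point): Seat of the brush: midway between the prongs, level with their tops, 175 mm above the table; axes as the hanger (its -x points out of the open end of the fork).
- cup: The cup to scrub: loose tall open white plastic cup with two handles (ears) at its +y and -y sides, 110 mm high, 70 mm across the rim, tapering to 64 mm at the foot, 106 mm over the handles, wall 3.5 mm, inner floor 5 mm above the underside, about 200 g. Origin at the centre of its underside, z up.
- cup_rim (a point): Centre of the cup's mouth, 110 mm above its underside.
- tumbler: Bystander: short wide open white cup with no handles, 65 mm high, 86 mm across. Origin at the centre of its underside.
- sippy: Bystander: closed white sippy cup with two handles, a lid and a spout, 126 mm high, 102 mm over the handles. Origin at the centre of its underside.
- lid: Bystander: loose white cup lid with a spout, 74 mm across, 37 mm high. Origin at the centre of its underside.
- teether: Bystander: hard silicone teething ring lying flat, 72 mm across, 12 mm thick. Origin at the centre of its underside.
- elephant: Bystander: white ceramic elephant figurine, about 140 mm long, 102 mm high. Origin on the table under its body.
- hairbrush: Bystander: steel baby hairbrush lying bristles down, about 165 mm long, 18 mm high. Origin on the table near its middle.

How it is judged:
On the way, in this order (a step that is already met when the one before it is completed fails the run):
1. the brush is taken off its hanger (distance between brush_collar and hanger_seat above 0.06 m), for 0.1 s.
2. first stroke: the brush tip is within about 17 mm of the inner floor of the tall two-handled cup (z of brush in the frame of cup between -0.01 and 0.022 m and horizontal distance between brush and cup below 0.03 m and angle between brush's own z axis and vertical below 0.4 rad), for 0.1 s.
3. the brush is drawn up about half out of the cup (tip more than 65 mm above the cup's underside, still over the cup) (z of brush in the frame of cup above 0.065 m and horizontal distance between brush and cup below 0.04 m and angle between brush's own z axis and vertical below 0.5 rad), for 0.1 s.
4. second stroke: the brush tip is within about 17 mm of the inner floor of the tall two-handled cup (all of step 2), for 0.1 s.
5. the brush is drawn up about half out of the cup (tip more than 65 mm above the cup's underside, still over the cup) (all of step 3), for 0.1 s.
6. third stroke: the brush tip is within about 17 mm of the inner floor of the tall two-handled cup (all of step 4), for 0.1 s.
At the end, for the whole second after the job is handed in: The brush hangs on the hanger, collar on the prongs (-5 to +7 mm of their tops), axis within 20 mm of the seat, tilted under 0.2 rad, tip swaying under 0.15 m/s; the tall two-handled cup stands upright and still (under 0.1 rad and 0.03 m/s), under 30 mm from its start (horizontal distance between brush_collar and hanger_seat below 0.02 m and z of brush_collar in the frame of hanger_seat between -0.005 and 0.007 m and angle between brush's own z axis and vertical below 0.2 rad and linear speed of brush below 0.15 m/s and angle between cup's own z axis and vertical below 0.1 rad and distance of cup from where it was at the start of the episode below 0.03 m and linear speed of cup below 0.03 m/s); the robot touches nothing.
It fails at once if the tall two-handled cup is tipped (over 0.35 rad) or moved more than 50 mm (angle between cup's own z axis and vertical above 0.35 rad or distance of cup from where it was at the start of the episode above 0.05 m).
It fails at once if a bystander is moved more than 25 mm (distance of any of tumbler, sippy, lid, teether, elephant, hairbrush from where it was at the start of the episode above 0.025 m).
It also fails if it takes over 67 s, if anything falls off the work surface, if the arm or the gripper's body presses on something with over 40 N, if the wrist force passes 120 N, or if a joint passes its speed limit or range.

## Working session

There is one attempt and no reset: what is moved stays moved. The work goes in short steps, Python scripts to look and compute and a tool call to move; the robot and the scene stay as the last step left them, time stands still between calls to the robot, and variables do not carry over. Pictures are saved under pics/ and viewed, at most 10 in all, crops included, and the job is handed in when it is done.

Besides the shell and the picture viewer there is one more tool, called after "Call:" as a command line: name --argument value ..., lists and objects as JSON in quotes. servo_tool: Moves the arm, as the interface text tells. Shifts and turns lie within -1 to 1; 1 stands for 0.2 m of shift or 2 rad of turn. Its arguments: {"type":"object","properties":{"series":{"type":"array"},"force":{"type":"number"}},"required":["series"]}

```bash
mkdir -p pics; python3 - <<'E'
from plant import *
import cv2,numpy as np
ims=[]
for c in ["side","top"]:
    p,d=get_image(c); ims.append(p)
    cv2.imwrite(f"pics/{c}0.png",p[:,:,::-1])
    for q in ["brush_collar","brush_grip","hanger_seat","hanger","cup","cup_rim","brush","tumbler","sippy","elephant","lid","teether","hairbrush"]:
        r=place_of(c,q)
        print(c,q,[(np.round(x["centre"],3).tolist(),round(x["conf"],2)) for x in r[:2]])
s=state();print(s["clock"],s["ee_pos"],s["eef_rot"],s["width"])
E
```

```text
side brush_collar [([0.581, -0.284, 0.175], 0.8)]
side brush_grip [([0.582, -0.283, 0.228], 0.97)]
side hanger_seat [([0.583, -0.285, 0.174], 0.95)]
side hanger [([0.586, -0.283, 0.002], 0.91)]
side cup [([0.531, 0.282, 0.004], 0.68)]
side cup_rim [([0.527, 0.279, 0.109], 0.75)]
side brush [([0.582, -0.283, 0.025], 0.75)]
side tumbler [([0.562, -0.105, -0.0], 0.77)]
side sippy [([0.578, 0.088, -0.001], 0.87), ([0.525, 0.279, 0.109], 0.17)]
side elephant [([0.794, 0.064, -0.002], 0.92)]
side lid [([0.723, 0.267, -0.004], 0.87)]
side teether [([0.426, 0.043, -0.0], 0.96)]
side hairbrush [([0.585, -0.286, 0.173], 0.61), ([0.779, -0.213, 0.004], 0.59)]
top brush_collar [([0.582, -0.282, 0.175], 0.56)]
top brush_grip [([0.582, -0.285, 0.229], 0.61)]
top hanger_seat [([0.585, -0.281, 0.177], 0.56)]
top hanger [([0.581, -0.281, 0.0], 0.61), ([0.726, 0.269, 0.002], 0.6)]
top cup [([0.532, 0.279, 0.002], 0.62)]
top cup_rim [([0.583, -0.284, -0.002], 0.64), ([0.529, 0.276, 0.112], 0.58)]
top brush []
top tumbler [([0.558, -0.104, 0.001], 0.7)]
top sippy [([0.58, 0.094, 0.001], 0.82)]
top elephant [([0.791, 0.064, -0.0], 0.58), ([0.527, 0.278, 0.11], 0.17)]
top lid [([0.727, 0.269, 0.001], 0.8)]
top teether [([0.429, 0.039, -0.0], 0.73)]
top hairbrush [([0.778, -0.21, 0.001], 0.91), ([0.727, 0.267, 0.004], 0.61)]
1.4 [0.25724228 0.51422917 0.23130541] [[-8.94349259e-01  4.47369425e-01 -1.40391227e-05]
 [ 4.47369425e-01  8.94349259e-01 -2.94465939e-05]
 [-6.17626829e-07 -3.26162137e-05 -9.99999999e-01]] 0.08538211820497092
```

View pics/side0.png

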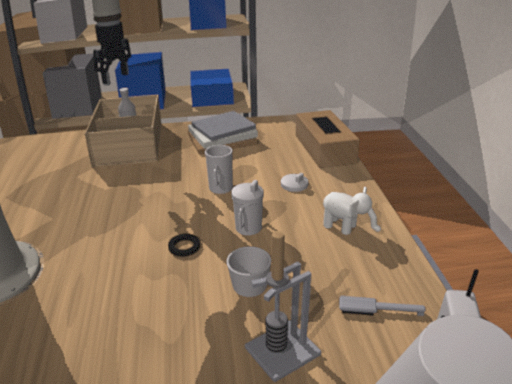

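View pics/top0.png

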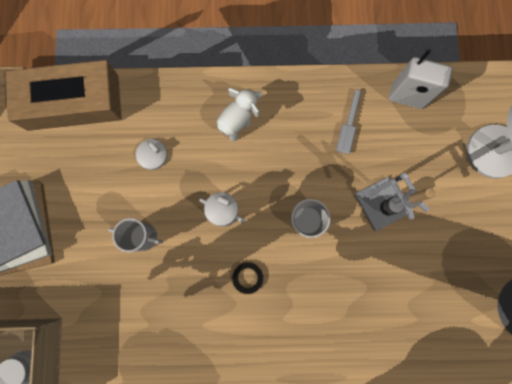

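```bash
cat > h.py <<'E'
from plant import *
import cv2,numpy as np
def cloud(c):
    p,d=get_image(c); C=calibration(c); K=C["K"]; k=np.array([C["k1"],0,0,0,0],float)
    v,u=np.mgrid[0:384,0:512]
    n=cv2.undistortPoints(np.stack([u,v],-1).reshape(-1,1,2).astype(np.float64),np.array(K),k).reshape(384,512,2)
    P=np.dstack([n*d[...,None],d]); P=P@C["pose"][:3,:3].T+C["pose"][:3,3]
    P[d==0]=np.nan
    return p,P
E
python3 - <<'E'
from h import *
for c in ["top","side"]:
    print(c,calibration(c)["pose"][:3,3].round(2))
    p,P=cloud(c); 
    near=np.hypot(P[...,0]-.583,P[...,1]+.283)<.09
    for z0,z1 in [(.16,.173),(.173,.179),(.179,.184),(.19,.225),(.225,.235),(.235,.27),(.26,.28)]:
        m=near&(P[...,2]>z0)&(P[...,2]<z1); Q=P[m]
        if len(Q): print(z0,len(Q),Q.min(0).round(3),Q.max(0).round(3),np.median(Q,0).round(3))
    m=near&(P[...,2]>.165)&(P[...,2]<.18);Q=P[m]
    if c=="top": 
        for x0 in np.arange(.49,.68,.01):
            q=Q[(abs(Q[:,0]-x0)<.005)]; print(round(x0,2),np.sort(q[:,1]).round(3)[::3].tolist())
    m=(np.hypot(P[...,0]-.529,P[...,1]-.279)<.065)&(P[...,2]>.1);Q=P[m]
    print("cup",len(Q),Q.min(0).round(3),Q.max(0).round(3))
E
```

```text
top [0.48 0.02 0.95]
0.16 81 [ 0.545 -0.317  0.16 ] [ 0.632 -0.247  0.173] [ 0.605 -0.273  0.171]
0.173 297 [ 0.545 -0.318  0.173] [ 0.635 -0.249  0.179] [ 0.596 -0.278  0.176]
0.179 135 [ 0.565 -0.307  0.179] [ 0.613 -0.256  0.184] [ 0.581 -0.279  0.182]
0.19 73 [ 0.574 -0.286  0.19 ] [ 0.59  -0.275  0.224] [ 0.58  -0.277  0.207]
0.225 24 [ 0.574 -0.287  0.226] [ 0.589 -0.275  0.235] [ 0.579 -0.277  0.231]
0.235 139 [ 0.574 -0.291  0.235] [ 0.591 -0.274  0.265] [ 0.581 -0.28   0.26 ]
0.26 69 [ 0.574 -0.291  0.26 ] [ 0.59  -0.276  0.265] [ 0.582 -0.283  0.262]
0.49 []
0.5 []
0.51 []
0.52 []
0.53 []
0.54 []
0.55 [-0.287, -0.285, -0.284, -0.283, -0.282, -0.281, -0.28, -0.28, -0.279, -0.278, -0.278]
0.56 [-0.318, -0.315, -0.312, -0.311, -0.31, -0.308, -0.305, -0.284, -0.282, -0.281, -0.281, -0.279, -0.279, -0.277, -0.277, -0.276, -0.275]
0.57 [-0.317, -0.312, -0.311, -0.309, -0.308, -0.306, -0.305, -0.304, -0.303, -0.302, -0.301, -0.3, -0.284, -0.278, -0.276, -0.274, -0.273, -0.272, -0.271, -0.27]
0.58 [-0.305, -0.303, -0.27, -0.269, -0.268, -0.268, -0.266, -0.265]
0.59 [-0.28, -0.269, 
[... 622 characters left out ...]
0.65 []
0.66 []
0.67 []
0.68 []
cup 275 [0.494 0.243 0.1  ] [0.562 0.315 0.115]
side [ 0.49 -0.79  0.65]
0.16 230 [ 0.546 -0.318  0.16 ] [ 0.637 -0.253  0.173] [ 0.607 -0.284  0.17 ]
0.173 393 [ 0.545 -0.319  0.173] [ 0.637 -0.249  0.179] [ 0.595 -0.285  0.175]
0.179 179 [ 0.567 -0.302  0.179] [ 0.599 -0.271  0.184] [ 0.582 -0.291  0.181]
0.19 223 [ 0.575 -0.295  0.19 ] [ 0.591 -0.286  0.225] [ 0.582 -0.292  0.207]
0.225 65 [ 0.575 -0.294  0.225] [ 0.59  -0.287  0.235] [ 0.581 -0.292  0.23 ]
0.235 257 [ 0.575 -0.295  0.235] [ 0.592 -0.277  0.263] [ 0.582 -0.291  0.253]
0.26 67 [ 0.576 -0.294  0.26 ] [ 0.591 -0.277  0.263] [ 0.583 -0.286  0.261]
cup 242 [0.494 0.241 0.1  ] [0.562 0.314 0.113]
```

```bash
python3 - <<'E'
from h import *
S=4;im=np.zeros((600,800,3),np.uint8)
for c,ox in [("top",0),("side",400)]:
    p,P=cloud(c);Q=P.reshape(-1,3)
    Q=Q[(np.hypot(Q[:,0]-.583,Q[:,1]+.283)<.075)]
    for z0,z1,col in [(.005,.018,(90,90,90)),(.02,.15,(255,80,0)),(.15,.168,(0,0,255)),(.168,.179,(0,255,255)),(.179,.19,(255,0,255)),(.2,.3,(0,255,0))]:
        for x,y,z in Q[(Q[:,2]>z0)&(Q[:,2]<=z1)]:
            cv2.circle(im,(int(ox+200-(y+.283)*2400),int(300-(x-.583)*2400)),2,col,-1)
    F=Q[(Q[:,2]>.008)&(Q[:,2]<.016)]
    print(c,len(F),cv2.minAreaRect((F[:,:2]*1000).astype(np.float32)))
    F=Q[(Q[:,2]>.168)&(Q[:,2]<.178)]
    print(c,len(F),cv2.minAreaRect((F[:,:2]*1000).astype(np.float32)))
cv2.imwrite("pics/map.png",im)
E
```

```text
top 1091 ((594.4594116210938, -278.0306396484375), (100.1094970703125, 89.47815704345703), 25.630624771118164)
top 337 ((589.90234375, -279.5772705078125), (84.97647857666016, 43.07843780517578), 26.979278564453125)
side 1799 ((595.19775390625, -279.03131103515625), (100.98003387451172, 90.968505859375), 26.33124351501465)
side 548 ((590.343994140625, -279.5802001953125), (87.48367309570312, 44.65544509887695), 28.908565521240234)
```

View pics/map.png

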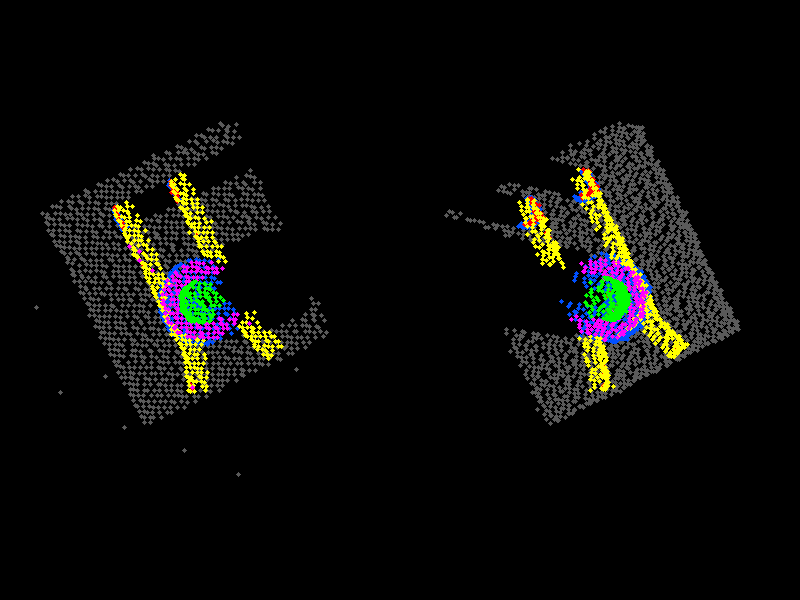

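Call:
servo_tool --series '[[1,[0.4,-1,0.5],0.46],[1,[0.4,-1,0.5],0.46],[1,[0.4,-1,0.5],0.46],[1,[0.4,-1,0.5],0.46],[1,[0.4,-1,0.5],0.46],[1,[0.4,-1,0.5],0.46],[1,[0.4,-1,0.5],0.46]]'

```text
clock: 2.3
ee_pos: [0.3383, 0.3132, 0.3327]
eef_rot: [[-0.897, -0.442, 0.003], [-0.442, 0.897, 0.001], [-0.003, -0.0, -1.0]]
force: [-0.7, 0.1, 0.0]
width: 0.0853
finger_force: 0.0
```

Call:
servo_tool --series '[[1,[0.4,-1,0],0],[1,[0.4,-1,0],0],[1,[0.4,-1,0],0],[1,[0.4,-1,0],0],[1,[0.4,-1,0],0]]'

```text
clock: 2.8
ee_pos: [0.4183, 0.1105, 0.3314]
eef_rot: [[-0.9, -0.436, 0.001], [-0.436, 0.9, -0.001], [0.0, -0.002, -1.0]]
force: [-0.3, 0.6, -0.4]
width: 0.0854
finger_force: 0.0
```

Call:
servo_tool --series '[[1,[0.4,-1,0],0],[1,[0.4,-1,0],0],[1,[0.4,-1,0],0],[1,[0.4,-1,0],0],[1,[0.4,-1,0],0]]'

```text
clock: 3.3
ee_pos: [0.4979, -0.0898, 0.3308]
eef_rot: [[-0.9, -0.437, -0.001], [-0.437, 0.9, -0.001], [0.001, -0.001, -1.0]]
force: [0.6, 0.0, -0.2]
width: 0.0855
finger_force: 0.0
```

Call:
servo_tool --series '[[1,[0.4,-1,0],0],[1,[0.4,-1,0],0],[1,[0.4,-1,0],0],[1,[0.4,-1,0],0],[1,[0.4,-1,0],0],[1,[0.4,-1,0],0]]'

```text
clock: 3.9
ee_pos: [0.5773, -0.2874, 0.3301]
eef_rot: [[-0.899, -0.439, -0.001], [-0.439, 0.899, 0.001], [0.001, 0.001, -1.0]]
force: [-0.6, 1.7, 1.1]
width: 0.0855
finger_force: 0.0
```

Call:
servo_tool --series '[[1,[0.028,0.01,-0.2],0],[1,[0.028,0.01,-0.4],0],[1,[0.028,0.01,-0.6],0],[1,[0.028,0.01,-0.6],0],[1,[0.028,0.01,-0.6],0]]'

```text
clock: 4.4
ee_pos: [0.5828, -0.2825, 0.2122]
eef_rot: [[-0.897, -0.442, -0.0], [-0.442, 0.897, 0.001], [0.0, 0.001, -1.0]]
force: [-0.5, 0.0, 1.5]
width: 0.0855
finger_force: 0.0
```

Call:
servo_tool --force 50 --series '[[-1,[0,0,0],0],[-1,[0,0,0],0],[-1,[0,0,0],0],[-1,[0,0,0],0],[-1,[0,0,0],0],[-1,[0,0,0],0],[-1,[0,0,0],0],[-1,[0,0,0],0]]'

```text
clock: 5.2
ee_pos: [0.583, -0.2839, 0.212]
eef_rot: [[-0.898, -0.441, 0.001], [-0.441, 0.898, -0.0], [-0.0, -0.001, -1.0]]
force: [-1.1, 2.2, 5.9]
width: 0.0169
finger_force: 48.7
```

Call:
servo_tool --series '[[-1,[0,0,0.03],0],[-1,[0,0,0.06],0],[-1,[0,0,0.1],0],[-1,[0,0,0.1],0]]'

```text
clock: 5.6
ee_pos: [0.5835, -0.2843, 0.2329]
eef_rot: [[-0.898, -0.441, 0.002], [-0.441, 0.898, -0.002], [-0.001, -0.002, -1.0]]
force: [0.2, -0.1, -0.3]
width: 0.0169
finger_force: 48.8
```

```bash
python3 - <<'E'
from h import *
p,P=cloud("side"); cv2.imwrite("pics/s1.png",cv2.resize(p[220:384,200:380,::-1],None,fx=3,fy=3))
Q=P[np.hypot(P[...,0]-.583,P[...,1]+.283)<.05]
for a,b in [(.03,.045),(.05,.07),(.08,.1),(.12,.16),(.185,.2),(.2,.21)]:
    q=Q[(Q[:,2]>a)&(Q[:,2]<b)]; print(a,len(q),np.median(q,0).round(4))
print(state()["ee_pos"],[place_of("side",q)[:1] for q in ("brush_collar","brush")])
E
```

```text
0.03 70 [ 0.6218 -0.2579  0.0378]
0.05 268 [ 0.5899 -0.2947  0.0595]
0.08 297 [ 0.5922 -0.2962  0.0902]
0.12 238 [ 0.6216 -0.2791  0.1373]
0.185 47 [ 0.5802 -0.2992  0.198 ]
0.2 223 [ 0.5822 -0.2925  0.202 ]
[ 0.58322976 -0.28407934  0.23219427] [[{'centre': [0.584, -0.2856, 0.1996], 'conf': 0.56}], [{'centre': [0.5843, -0.2852, 0.0457], 'conf': 0.58}]]
```

View pics/s1.png

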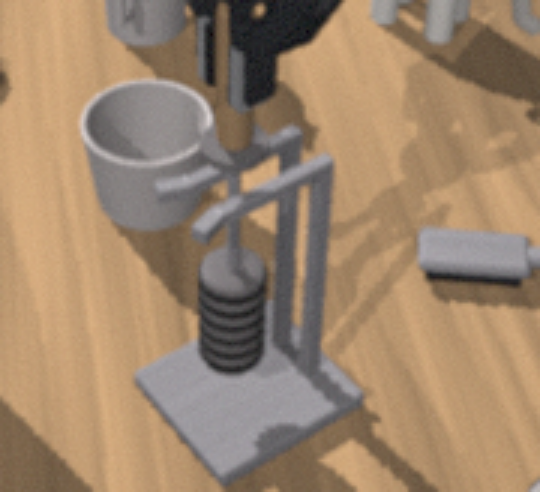

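Call:
servo_tool --series '[[-1,[-0.1,-0.05,0],0],[-1,[-0.2,-0.098,0],0],[-1,[-0.33,-0.16,0],0],[-1,[-0.45,-0.22,0],0],[-1,[-0.45,-0.22,0.3],0],[-1,[-0.45,-0.22,0.6],0],[-1,[-0.45,-0.22,0.6],0]]'

```text
clock: 6.45
ee_pos: [0.4935, -0.3288, 0.3569]
eef_rot: [[-0.898, -0.44, 0.005], [-0.44, 0.898, -0.005], [-0.003, -0.007, -1.0]]
force: [1.4, -1.2, 0.1]
width: 0.0171
finger_force: 49.1
```

Call:
servo_tool --series '[[-1,[0.05,0.2,0],0],[-1,[0.05,0.4,0],0],[-1,[0.05,0.6,0],0],[-1,[0.05,0.8,0],0],[-1,[0.05,1,0],0]]'

```text
clock: 6.95
ee_pos: [0.5024, -0.1261, 0.3509]
eef_rot: [[-0.898, -0.44, -0.0], [-0.44, 0.898, 0.0], [0.0, 0.0, -1.0]]
force: [0.8, -0.2, -0.9]
width: 0.0169
finger_force: 49.1
```

Call:
servo_tool --series '[[-1,[0.05,0.2,0],0],[-1,[0.05,0.4,0],0],[-1,[0.05,0.6,0],0],[-1,[0.05,0.8,0],0],[-1,[0.05,1,0],0]]'

```text
clock: 7.45
ee_pos: [0.5124, 0.0739, 0.351]
eef_rot: [[-0.898, -0.44, -0.0], [-0.44, 0.898, 0.0], [0.0, 0.0, -1.0]]
force: [0.8, 0.1, -1.0]
width: 0.0164
finger_force: 49.1
```

Call:
servo_tool --series '[[-1,[0.05,0.2,0],0],[-1,[0.05,0.4,0],0],[-1,[0.05,0.6,0],0],[-1,[0.05,0.8,0],0],[-1,[0.07,0.95,0],0],[-1,[0.07,1,0],0],[-1,[0.07,1,0],0]]'

```text
clock: 8.15
ee_pos: [0.5264, 0.273, 0.3506]
eef_rot: [[-0.897, -0.442, -0.001], [-0.442, 0.897, -0.001], [0.001, 0.0, -1.0]]
force: [-0.6, 0.3, -0.1]
width: 0.0167
finger_force: 49.2
```

```bash
python3 - <<'E'
from h import *
ims=[]
for c in("side","top"):
    p,P=cloud(c); cv2.imwrite(f"pics/{c}2.png",p[:,:,::-1])
    print(c,[(q,[(x["centre"].round(4) if hasattr(x["centre"],"round") else x["centre"],x["conf"]) for x in place_of(c,q)[:2]]) for q in ("brush_collar","brush","cup","cup_rim")])
    ims.append(cv2.resize(p[60:220,160:320] if c=="side" else p[170:330,50:210],(400,400)))
    Q=P[(np.hypot(P[...,0]-.529,P[...,1]-.279)<.06)]; q=Q[(Q[:,2]>.105)&(Q[:,2]<.116)]
    r=cv2.fitEllipse((q[:,:2]*1000).astype(np.float32)) if len(q)>5 else 0
    print("rim",len(q),q.min(0).round(3),q.max(0).round(3),r)
    q=Q[(Q[:,2]>.16)&(Q[:,2]<.21)]; print("head",len(q),q.min(0).round(3),q.max(0).round(3))
cv2.imwrite("pics/c2.png",np.hstack(ims)[:,:,::-1]); print(state()["ee_pos"],state()["clock"])
E
```

```text
side [('brush_collar', [([0.5276, 0.2715, 0.3148], 0.6), ([0.4247, 0.038, -0.0004], 0.6)]), ('brush', [([0.5242, 0.2726, 0.163], 0.92)]), ('cup', [([0.5316, 0.283, 0.0019], 0.75)]), ('cup_rim', [([0.5263, 0.2803, 0.1089], 0.6)])]
rim 156 [0.494 0.242 0.105] [0.562 0.316 0.113] ((528.2581176757812, 278.37799072265625), (65.6277847290039, 66.75279235839844), 21.022314071655273)
head 236 [0.507 0.249 0.167] [0.544 0.272 0.21 ]
top [('brush_collar', [([0.523, 0.2694, 0.3154], 0.86)]), ('brush', [([0.524, 0.2679, 0.164], 0.93)]), ('cup', [([0.5303, 0.281, 0.0026], 0.91)]), ('cup_rim', [([0.5295, 0.2785, 0.1098], 0.66)])]
rim 166 [0.494 0.244 0.105] [0.562 0.309 0.115] ((528.025390625, 278.71807861328125), (66.11170196533203, 67.71724700927734), 176.4001922607422)
head 134 [0.509 0.25  0.173] [0.545 0.268 0.21 ]
[0.5269502  0.2717561  0.35141621] 8.65
```

View pics/c2.png

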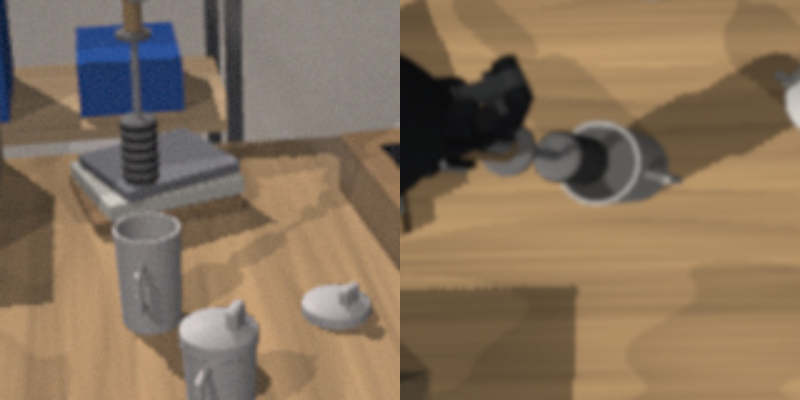

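Call:
servo_tool --series '[[-1,[0.01,0.045,-0.05],0],[-1,[0.01,0.045,-0.2],0],[-1,[0.01,0.045,-0.35],0],[-1,[0.01,0.045,-0.5],0],[-1,[0.01,0.045,-0.65],0],[-1,[0.01,0.045,-0.75],0],[-1,[0.01,0.045,-0.75],0]]'

```text
clock: 9.35
ee_pos: [0.5261, 0.281, 0.1965]
eef_rot: [[-0.898, -0.441, -0.008], [-0.441, 0.898, -0.002], [0.008, 0.002, -1.0]]
force: [-0.5, -0.7, -0.1]
width: 0.0171
finger_force: 49.1
```

Call:
servo_tool --series '[[-1,[0,0,0],0],[-1,[0,0,0],0],[-1,[0,0,0],0]]'

```text
clock: 9.65
ee_pos: [0.5298, 0.2816, 0.2031]
eef_rot: [[-0.898, -0.441, 0.003], [-0.441, 0.898, 0.001], [-0.003, -0.001, -1.0]]
force: [-0.3, -0.2, -1.4]
width: 0.0172
finger_force: 49.1
```

```bash
python3 - <<'E'
from h import *
for c in("side","top"):
    p,P=cloud(c)
    Q=P[(np.hypot(P[...,0]-.529,P[...,1]-.279)<.06)]; q=Q[(Q[:,2]>.105)&(Q[:,2]<.116)]
    print("rim",len(q),q.min(0).round(3),q.max(0).round(3))
    q=Q[(Q[:,2]>.118)&(Q[:,2]<.155)]; print("stem",len(q),np.median(q,0).round(3))
    print(c,[(q,[(x["centre"],x["conf"]) for x in place_of(c,q)[:1]]) for q in ("brush_collar","cup")])
s=state();print(s["ee_pos"],s["force"],s["clock"])
E
```

```text
rim 159 [0.494 0.24  0.105] [0.562 0.314 0.116]
stem 38 [0.53  0.279 0.138]
side [('brush_collar', [([0.5307, 0.2822, 0.1669], 0.74)]), ('cup', [([0.53, 0.2843, 0.0015], 0.76)])]
rim 152 [0.494 0.243 0.106] [0.562 0.314 0.115]
stem 2 [0.528 0.277 0.121]
top [('brush_collar', [([0.5267, 0.2794, 0.1662], 0.96)]), ('cup', [([0.5332, 0.2791, 0.0035], 0.73)])]
[0.52893852 0.28126048 0.20159352] [-1.24708525 -0.42657795 -0.96620988] 9.95
```

Call:
servo_tool --series '[[-1,[0,0,-0.025],0],[-1,[0,0,-0.025],0],[-1,[0,0,-0.025],0],[-1,[0,0,-0.025],0]]'

```text
clock: 10.35
ee_pos: [0.5288, 0.2812, 0.1963]
eef_rot: [[-0.898, -0.441, -0.0], [-0.441, 0.898, -0.0], [0.0, -0.0, -1.0]]
force: [0.9, 1.5, -1.1]
width: 0.0168
finger_force: 49.1
```

Call:
servo_tool --series '[[-1,[0,0,0.1],0],[-1,[0,0,0.25],0],[-1,[0,0,0.4],0],[-1,[0,0,0.43],0],[-1,[0,0,0.43],0],[-1,[0,0,0.43],0],[-1,[0,0,0.43],0]]'

```text
clock: 11.05
ee_pos: [0.5279, 0.2809, 0.28]
eef_rot: [[-0.898, -0.44, -0.004], [-0.44, 0.898, -0.001], [0.004, 0.001, -1.0]]
force: [0.3, 0.1, -1.3]
width: 0.0168
finger_force: 49.1
```

Call:
servo_tool --series '[[-1,[0,0,-0.15],0],[-1,[0,0,-0.28],0],[-1,[0,0,-0.38],0],[-1,[0,0,-0.43],0],[-1,[0,0,-0.43],0],[-1,[0,0,-0.43],0],[-1,[0,0,-0.43],0],[-1,[0,0,-0.43],0]]'

```text
clock: 11.85
ee_pos: [0.5292, 0.2813, 0.197]
eef_rot: [[-0.898, -0.441, 0.001], [-0.441, 0.898, 0.0], [-0.001, -0.0, -1.0]]
force: [0.3, 0.7, -1.3]
width: 0.017
finger_force: 49.5
```

Call:
servo_tool --series '[[-1,[0,0,0.1],0],[-1,[0,0,0.25],0],[-1,[0,0,0.4],0],[-1,[0,0,0.43],0],[-1,[0,0,0.43],0],[-1,[0,0,0.43],0],[-1,[0,0,0.43],0]]'

```text
clock: 12.55
ee_pos: [0.5279, 0.281, 0.2801]
eef_rot: [[-0.898, -0.441, -0.004], [-0.441, 0.898, -0.001], [0.004, 0.001, -1.0]]
force: [0.1, 0.3, -0.3]
width: 0.0169
finger_force: 49.4
```

Call:
servo_tool --series '[[-1,[0,0,-0.15],0],[-1,[0,0,-0.28],0],[-1,[0,0,-0.38],0],[-1,[0,0,-0.43],0],[-1,[0,0,-0.43],0],[-1,[0,0,-0.43],0],[-1,[0,0,-0.43],0],[-1,[0,0,-0.43],0]]'

```text
clock: 13.35
ee_pos: [0.5292, 0.2814, 0.197]
eef_rot: [[-0.898, -0.441, 0.001], [-0.441, 0.898, 0.0], [-0.001, -0.0, -1.0]]
force: [-0.3, 0.7, -1.4]
width: 0.0172
finger_force: 49.5
```

```bash
python3 - <<'E'
from h import *
for c in("side","top"):
    p,P=cloud(c)
    Q=P[(np.hypot(P[...,0]-.529,P[...,1]-.279)<.06)]; q=Q[(Q[:,2]>.105)&(Q[:,2]<.116)]
    print("rim",len(q),q.min(0).round(3),q.max(0).round(3))
    print(c,[(q,[(x["centre"],x["conf"]) for x in place_of(c,q)[:1]]) for q in ("brush_collar","cup")])
s=state();print(s["ee_pos"],s["force"],s["clock"])
E
```

```text
rim 153 [0.494 0.242 0.105] [0.562 0.316 0.116]
side [('brush_collar', [([0.5306, 0.2811, 0.1579], 0.55)]), ('cup', [([0.5306, 0.283, 0.0036], 0.64)])]
rim 141 [0.494 0.244 0.105] [0.562 0.313 0.115]
top [('brush_collar', [([0.5279, 0.2791, 0.1602], 0.71)]), ('cup', [([0.5314, 0.2806, 0.0052], 0.6)])]
[0.52885607 0.28125343 0.19641096] [ 0.5769077   0.46307196 -1.11794225] 13.65
```

Call:
servo_tool --series '[[-1,[0,0,0.1],0],[-1,[0,0,0.3],0],[-1,[0,0,0.5],0],[-1,[0,0,0.7],0],[-1,[0,0,0.775],0],[-1,[0,-0.045,0.775],0]]'

```text
clock: 14.25
ee_pos: [0.5298, 0.2729, 0.354]
eef_rot: [[-0.897, -0.442, 0.005], [-0.442, 0.897, 0.002], [-0.005, -0.001, -1.0]]
force: [0.6, -0.7, -0.8]
width: 0.0169
finger_force: 49.3
```

Call:
servo_tool --series '[[-1,[-0.06,-0.2,0],0],[-1,[-0.06,-0.4,0],0],[-1,[-0.06,-0.6,0],0],[-1,[-0.06,-0.8,0],0],[-1,[-0.06,-1,0],0]]'

```text
clock: 14.75
ee_pos: [0.5154, 0.0703, 0.348]
eef_rot: [[-0.898, -0.44, -0.005], [-0.44, 0.898, 0.0], [0.004, 0.002, -1.0]]
force: [0.6, -0.2, -0.5]
width: 0.0169
finger_force: 49.2
```

Call:
servo_tool --series '[[-1,[-0.06,-0.2,0],0],[-1,[-0.06,-0.4,0],0],[-1,[-0.06,-0.6,0],0],[-1,[-0.06,-0.8,0],0],[-1,[-0.06,-1,0],0]]'

```text
clock: 15.25
ee_pos: [0.5033, -0.1294, 0.348]
eef_rot: [[-0.898, -0.44, -0.004], [-0.44, 0.898, 0.002], [0.003, 0.004, -1.0]]
force: [1.0, -0.7, -1.0]
width: 0.0167
finger_force: 49.2
```

Call:
servo_tool --series '[[-1,[-0.06,-0.2,0],0],[-1,[-0.06,-0.4,0],0],[-1,[-0.06,-0.6,0],0],[-1,[-0.06,-0.8,0],0],[-1,[-0.06,-0.95,0],0],[-1,[-0.06,-1,0],0],[-1,[-0.06,-1,0],0]]'

```text
clock: 15.95
ee_pos: [0.4916, -0.3284, 0.3484]
eef_rot: [[-0.899, -0.439, -0.003], [-0.439, 0.899, 0.003], [0.002, 0.005, -1.0]]
force: [0.0, 0.4, -0.2]
width: 0.0172
finger_force: 49.2
```

Call:
servo_tool --series '[[-1,[0,0,-0.15],0],[-1,[0,0,-0.35],0],[-1,[0,0,-0.55],0],[-1,[0,0,-0.6],0],[-1,[0,0,-0.6],0],[-1,[0,0,-0.6],0]]'

```text
clock: 16.55
ee_pos: [0.4937, -0.3279, 0.2335]
eef_rot: [[-0.897, -0.441, 0.002], [-0.441, 0.897, -0.002], [-0.001, -0.003, -1.0]]
force: [-0.7, -0.5, -0.4]
width: 0.017
finger_force: 49.1
```

```bash
python3 - <<'E'
from h import *
p,P=cloud("side"); cv2.imwrite("pics/s3.png",cv2.resize(p[200:384,180:360,::-1],None,fx=3,fy=3))
print([(q,[(x["centre"],x["conf"]) for x in place_of("side",q)[:1]]) for q in ("brush_collar","brush","hanger_seat")])
p,P2=cloud("top")
print([(q,[(x["centre"],x["conf"]) for x in place_of("top",q)[:1]]) for q in ("brush_collar","brush","hanger_seat")])
s=state();print(s["ee_pos"],s["clock"])
Q=P[np.hypot(P[...,0]-.493,P[...,1]+.328)<.035]
for a,b in [(.05,.07),(.07,.1),(.125,.15),(.15,.18),(.203,.21)]:
    q=Q[(Q[:,2]>a)&(Q[:,2]<b)]; print(a,len(q),((q.min(0)+q.max(0))/2).round(4),q.min(0).round(3),np.median(q,0).round(4))
E
```

```text
[('brush_collar', [([0.4944, -0.3275, 0.199], 0.91)]), ('brush', [([0.4909, -0.3289, 0.0426], 0.93)]), ('hanger_seat', [([0.5825, -0.2888, 0.1752], 0.94)])]
[('brush_collar', [([0.4919, -0.3279, 0.1976], 0.91)]), ('brush', [([0.4901, -0.3299, 0.048], 0.76)]), ('hanger_seat', [([0.5877, -0.2808, 0.1783], 0.77)])]
[ 0.4930163  -0.32800105  0.23191424] 16.95
0.05 177 [ 0.4944 -0.3395  0.0601] [ 0.476 -0.348  0.05 ] [ 0.4943 -0.3443  0.0613]
0.07 308 [ 0.4944 -0.3391  0.085 ] [ 0.476 -0.348  0.07 ] [ 0.494  -0.3444  0.086 ]
0.125 58 [ 0.4946 -0.3308  0.1375] [ 0.491 -0.333  0.125] [ 0.4948 -0.3316  0.1385]
0.15 75 [ 0.4948 -0.3312  0.1651] [ 0.491 -0.334  0.15 ] [ 0.4945 -0.3315  0.1657]
0.203 103 [ 0.4941 -0.3314  0.2065] [ 0.479 -0.346  0.203] [ 0.4966 -0.3355  0.2038]
```

View pics/s3.png

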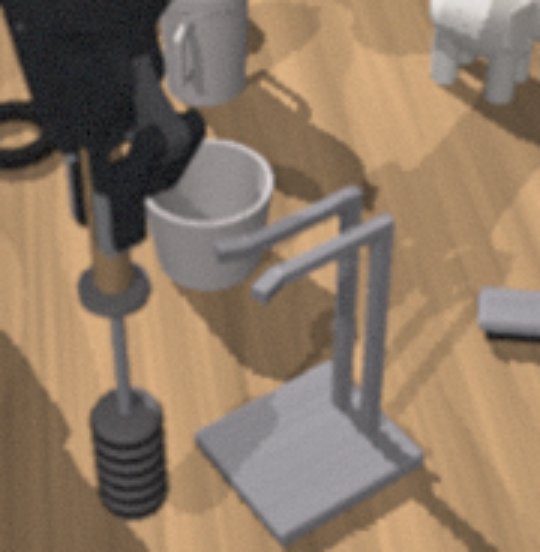

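Call:
servo_tool --series '[[-1,[0.12,0.06,0],0],[-1,[0.22,0.108,0],0],[-1,[0.31,0.152,0],0],[-1,[0.39,0.19,0],0],[-1,[0.45,0.22,0],0],[-1,[0.45,0.22,0],0],[-1,[0.45,0.22,0],0]]'

```text
clock: 17.65
ee_pos: [0.5825, -0.284, 0.2312]
eef_rot: [[-0.898, -0.441, -0.001], [-0.441, 0.898, -0.0], [0.001, 0.0, -1.0]]
force: [-0.4, -0.1, -0.7]
width: 0.0168
finger_force: 49.2
```

Call:
servo_tool --series '[[-1,[0,0,-0.04],0],[-1,[0,0,-0.07],0],[-1,[0,0,-0.09],0],[-1,[0,0,-0.095],0],[-1,[0,0,-0.1],0],[-1,[0,0,-0.1],0]]'

```text
clock: 18.25
ee_pos: [0.5825, -0.2838, 0.2121]
eef_rot: [[-0.898, -0.44, -0.0], [-0.44, 0.898, -0.0], [0.001, 0.0, -1.0]]
force: [-2.4, 0.8, 4.3]
width: 0.0169
finger_force: 49.8
```

```bash
python3 - <<'E'
from h import *
p,P=cloud("side"); cv2.imwrite("pics/s4.png",cv2.resize(p[200:384,200:380,::-1],None,fx=3,fy=3))
print([(q,[(x["centre"],x["conf"]) for x in place_of("side",q)[:1]]) for q in ("brush_collar","brush","hanger_seat")])
s=state();print(s["ee_pos"],s["force"],s["clock"])
E
```

```text
[('brush_collar', [([0.5825, -0.2826, 0.1771], 0.98)]), ('brush', [([0.5802, -0.2836, 0.0214], 0.56)]), ('hanger_seat', [([0.5821, -0.2876, 0.1748], 0.73)])]
[ 0.58254091 -0.28382288  0.21210512] [-3.3994755   1.58545548  5.86408676] 18.45
```

View pics/s4.png

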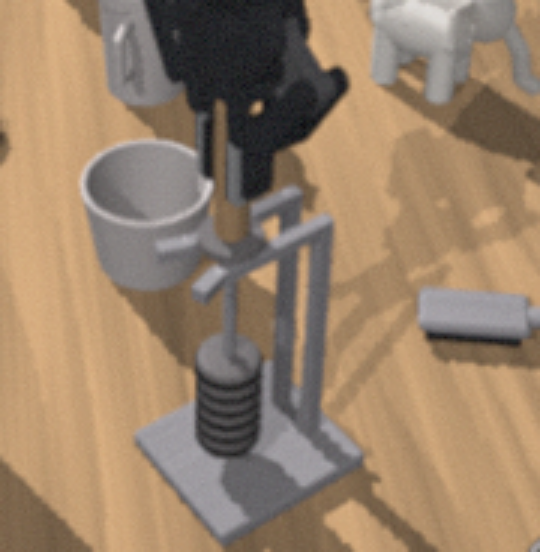

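Collar rests on the prongs (contact force ~6 N). I'll open slowly, then rise.

Call:
servo_tool --force 20 --series '[[-0.5,[0,0,0],0],[-0.3,[0,0,0],0],[0,[0,0,0],0],[0.4,[0,0,0],0],[1,[0,0,0],0],[1,[0,0,0],0],[1,[0,0,0],0],[1,[0,0,0],0]]'

```text
clock: 19.25
ee_pos: [0.5828, -0.2838, 0.2113]
eef_rot: [[-0.898, -0.441, 0.0], [-0.441, 0.898, 0.0], [-0.0, -0.0, -1.0]]
force: [-0.3, -0.3, 0.6]
width: 0.0856
finger_force: 0.0
```

Call:
servo_tool --series '[[1,[0,0,0.1],0],[1,[0,0,0.25],0],[1,[0,0,0.45],0],[1,[0,0,0.65],0],[1,[0,0,0.75],0],[1,[0,0,0.75],0],[1,[0,0,0.75],0],[1,[0,0,0.75],0]]'

```text
clock: 20.05
ee_pos: [0.5823, -0.2834, 0.3588]
eef_rot: [[-0.898, -0.441, -0.003], [-0.441, 0.898, 0.002], [0.002, 0.003, -1.0]]
force: [0.1, 0.4, 0.5]
width: 0.0858
finger_force: 0.0
```

Call:
servo_tool --series '[[1,[0,0,0],0],[1,[0,0,0],0],[1,[0,0,0],0],[1,[0,0,0],0],[1,[0,0,0],0],[1,[0,0,0],0],[1,[0,0,0],0],[1,[0,0,0],0]]'

```text
clock: 20.85
ee_pos: [0.5828, -0.2838, 0.3613]
eef_rot: [[-0.898, -0.441, 0.0], [-0.441, 0.898, -0.0], [-0.0, -0.0, -1.0]]
force: [-0.3, 0.4, -0.3]
width: 0.0853
finger_force: 0.0
```

```bash
python3 - <<'E'
from h import *
p,P=cloud("side"); cv2.imwrite("pics/s5.png",p[:,:,::-1])
print([(q,[(x["centre"],x["conf"]) for x in place_of("side",q)[:1]]) for q in ("brush_collar","brush","brush_grip","hanger_seat","cup")])
s=state();print(s["ee_pos"],s["force"],s["clock"],s["width"])
E
```

```text
[('brush_collar', [([0.5827, -0.282, 0.1733], 0.91)]), ('brush', [([0.5837, -0.2846, 0.0245], 0.97)]), ('brush_grip', [([0.5598, -0.1046, 0.0013], 0.67)]), ('hanger_seat', [([0.5833, -0.2872, 0.1728], 0.84)]), ('cup', [([0.5288, 0.2813, 0.003], 0.64)])]
[ 0.58282788 -0.28377056  0.36127813] [ 0.25702816 -0.60289966 -0.27720957] 21.15 0.08520963536623917
```

View pics/s5.png

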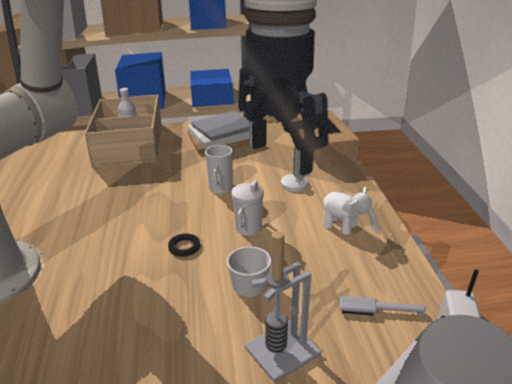

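The picture shows the brush hanging upright on the hanger at about (277,300). The cup stands at its start at about (219,170), nothing else has moved, and the gripper is clear.

```bash
python3 -c "
from plant import *
print(job_done())"
```

```text
the job is handed in; nothing more can be done
None
```

I scrubbed the cup with three full strokes, hung the brush back on its hanger and handed the job in at about 21 s. The last picture shows the brush hanging still and the cup and bystanders in place; no verdict came back.

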